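Check a griddle's thermostat with a surface thermometer

TASK

Check the small countertop griddle: turn its thermostat knob clockwise until the white pointer stands on the green mark, let go, and only then draw the white surface thermometer out of its leaning stand. Hold the thermometer upright with its copper foot inside the ring etched on the dark plate, pressed down gently until the end of the steel sleeve stands about the middle of the orange band (never hard), and keep it still there: the program finishes with the robot still holding it so, for the display to be read. Leave the salt shaker, jars and tin where they stand.

Things in the scene. Friction and masses are not known exactly. Their poses are not given: they have to be found in the camera images.
- griddle: Countertop griddle, fixed, 280 mm (x) by 230 (y), aluminium. Origin: centre of its underside; -x its front, z up. Flat deck in front, top z=60 mm, knob at x=-94 y=0. Behind it a dark cast plate, x -51..135, y -107..107, top z=64 mm; thin splash guards at the back (x=137, top z=84) and both sides (y=-112, 112; x -12..138; top z=76).
- thermostat (a joint): Angle of the thermostat knob, 0..4.71 rad, growing clockwise from above; stays where left (friction about 0.04 N m). In the griddle's frame, counter-clockwise from +x, the pointer's direction is 2.356 minus this angle. White ticks every 30 degrees; the fifth is a wide green mark (15 by 7 mm), at 2.094 rad. On the mark: within 0.09 rad.
- knob_grip (a point): On the black knob's axis, mid height of its grip bar; x axis along the bar to its white pointer end (pinch the bar across, along y). Bar 44 mm long, 13 wide, 24 high, its top 9 mm above this point; below it a round skirt, 47 mm diameter, top 15 mm below this point, and the deck, 23 mm below.
- green_mark (a point): The green mark on the scale, on the deck 33 mm from the knob's axis.
- ring (a point): Centre of the pale ring etched on the dark plate, at the plate's surface (z = 64 mm), inner radius 14 mm, line 2 mm wide, small dot at its centre; at x=48, y=26 mm in the griddle's frame.
- stand: Dark weighted stand for the thermometer, fixed. Foot 112 (x) by 78 by 18 mm, origin at its underside (foot spans x -50..62 mm). A socket 44 by 40 mm, bored 20 mm square, leans 20 degrees towards the stand's -x side, which faces more or less to the robot.
- socket_mouth (a point): Centre of the socket's upper opening, 94 mm above the worktop.
- thermometer: White surface thermometer, 0.14 kg, 150 mm long. Origin: tip of its foot, spring relaxed; z up along its axis. Starts in the stand, leaning 20 degrees; pull 80 mm along its axis to clear. Copper foot 14 mm diameter, thin rod, steel sleeve 16 mm diameter (z 20..75), handle (z 75..150) 30 mm (x) by 22 (y), flat grey grips on +y and -y, display on -x.
- handle_grip (a point): On the thermometer's axis, 126 mm above the foot's tip, 24 mm below the handle's top: where to pinch the handle, across its y. Axes as the thermometer's.
- foot_tip (a point): Centre of the underside of the thermometer's copper foot; it moves up towards the handle with joint probe_spring.
- probe_spring (a joint): How far the sprung foot is pushed in, 0..0.010 m. It gives at 1.2 N, then takes 0.6 N per mm (4.2 N at 5 mm; bottoms out at 10 mm, 7.2 N). The rod's orange band (12 to 18 mm above the foot's tip) slides into the sleeve: the sleeve's end stands within the band from 0.002 to 0.008 m, mid-band at 0.005 m.
- salt_shaker: Small clear salt shaker with a grey cap, 44 mm diameter, 90 high, right of the griddle; origin at its underside. Bystander, loose.
- spice_jar_1: Spice jar with a dark lid, 41 mm diameter, 105 high, behind the griddle. Bystander, loose.
- spice_jar_3: Another such spice jar. Bystander, loose.
- tin_1: Low teal tin, 75 mm diameter, 58 high, behind the griddle on the right. Bystander, loose.
- jam_jar: Jam jar with a yellow lid, 68 mm diameter, 84 high, behind the stand. Bystander, loose.

How it is judged (in metres and radians):
On the way, in this order (a step that is already met when the one before it is completed fails the run):
1. the thermostat's pointer stands on the green mark, the thermometer still in its stand (value of joint thermostat between 2.004 and 2.184 rad and height (world z) of foot_tip below 0.04 m and horizontal distance between foot_tip and stand below 0.03 m and contact force between the fingers and griddle below 0.1 N), for 0.2 s.
2. the thermometer is held by the fingers, drawn clear of its stand (height (world z) of foot_tip above 0.098 m and contact force between the fingers and thermometer above 2 N and contact force between thermometer and stand below 0.05 N), for 0.1 s.
3. the foot is held inside the ring, thermometer upright, sprung foot pressed in to within the orange band (horizontal distance between foot_tip and ring below 0.007 m and angle between thermometer's own z axis and vertical below 0.14 rad and value of joint probe_spring between 0.002 and 0.008 m and contact force between thermometer and griddle between 1.5 and 9 N and contact force between the fingers and thermometer above 2 N and linear speed of thermometer below 0.02 m/s), for 1 s.
At the end, for the whole second after the job is handed in: Still held by the robot at the end: foot within 7 mm of the ring's centre, axis within 0.14 rad of vertical, foot pushed in 2 to 8 mm (1.5 to 9 N), at rest, for 1 s before and after the program ends; dial within 0.09 rad of the green mark (all of step 3 and value of joint thermostat between 2.004 and 2.184 rad and contact force between thermometer and stand below 0.05 N); the arm keeps its last pose, push and grip.
It fails at once if the thermometer is pressed hard: more than 15 N on the griddle (contact force between thermometer and griddle above 15 N).
It fails at once if a bystander (salt, spice jar, tin, jam jar) is moved by more than 20 mm (distance of any of salt_shaker, spice_jar_1, spice_jar_3, tin_1, jam_jar from where it was at the start of the episode above 0.02 m).
It also fails if it takes over 64 s, if anything falls off the work surface, if the arm or the gripper's body presses on something with over 40 N, if the wrist force passes 120 N, or if a joint passes its speed limit or range.

ROBOT

A 7-joint arm with a two-finger parallel gripper is mounted at the origin on a cart in front of the work surface, level with it; the furniture and walls round the work are solid. World frame = base frame: x ahead of the robot, y to its left, z up, the work surface at z = 0. Lengths are in mm, angles in rad, forces in N, time in s.
With the tool pointing down it reaches from about 375 to 925 mm from the base axis. Payload 3.1 kg.
Tool frame: the origin (TCP) lies at the very end of the fingers, on their centre line; the grasp point (between the pads) lies 19 mm behind it (ctrl.pinch_z is the distance from the TCP to the grasp point, in mm); z points along the fingers, y is the line along which they close (so a half turn about z gives the same grasp; the last joint's range is limited). The gripper opens to 85 mm and grips with 20 to 120 N. Pads are 22 mm wide; open, the fingers measure 114 mm over their backs; the gripper's body (76 mm by 85 mm) begins 54 mm behind the grasp point. The pads swing forward as they close: fully open they stand 13 mm farther back than shut.
Start: joints at [1.093, 0.383, 0.044, 1.598, -0.018, 1.161, -0.05], TCP at [240.997, -603.675, 231.269] pointing down, gripper open.
Joint ranges: [-2.61, 2.61], [-0.41, 2.15], [-1.48, 1.57], [0, 2.5], [-1.57, 4.71], [0.05, 1.97], [-2.85, 2.85]. Speed limits (rad/s): [2.79, 2.79, 3.14, 3.14, 3.14, 3.14, 3.14].

INTERFACE

Orientations are given as a unit quaternion [w, x, y, z].
In Python, from plant import ctrl gives the robot as it stands. The module is installed in compiled form; this text tells all that it offers.
- The arm moves only by the tool jog_arm, never from a script. Its argument "deltas" is a list of rows, each an object of numbers: "fingers": the opening, from 0 (shut) to 1 (fully open); "x", "y", "z": the shift along the world's x, y, z in mm; "wx", "wy", "wz": the turn, a rotation vector about the world's x, y, z in degrees. In form: [{"fingers": .., "x": .., "y": .., "z": .., "wx": .., "wy": .., "wz": ..}, ...]. A call has 1 to 5 rows; each row shifts and turns the commanded pose from where the row before left it; what a row does not reach is not made up. A row lasts 1/10 s, in which the tool goes at most 50 mm and 8.59 degrees, less where a joint would pass 70% of its speed; a pose out of reach is approached as far as the arm can. A call with a gripper value outside its range is refused whole. The fingers move at their own pace and stop on an object; "squeeze" is the grip in N (left out, the last holds). Time passes only in rows, so rows that do not move let the fingers close. It gives the time, the measured TCP pose, the force, the opening and the grip force at its end, in the units of the state.
- ctrl.read_state(): the state, without advancing time (a new reading comes with each control period).
- ctrl.get_image(name): name is "scene" or "top" or "wrist"; returns a dict with "image" (384x512x3 uint8, red, green, blue), "camera_matrix" (3x3 intrinsics, pixels), "k1" (the pictures are not rectified: a ray, as slopes to the right and down, at radius r is drawn at 1 + k1 r^2 times it, then the intrinsics apply), "view" (4x4, takes a point from world to camera coordinates). Camera axes: x right, y down, z forward; pixel columns grow to the right and rows downward; lengths in mm; the calibration is good to about 2 mm. A picture is of the moment at which its call begins. There is no depth.
- ctrl.sign_off(): hands the job in; it is judged then, once.
The state is a dict: "t": time; "joint_positions": joint angles; "dq": joint speeds; "tau": joint torques, N m; "tool_pos": TCP position; "tool_rot": TCP orientation; "wrist_force": force on the tool from outside, world axes, zero at the start; "torque": the same for the moment, N m; "grip_width": opening from 0.0 (shut) to 1.0 (fully open); "grasp_force": force on a finger pad.
Only numpy, scipy, OpenCV 4.12 (cv2) and the standard library are available. Lean on these libraries where they do the work, as an engineer would, in place of code of your own. Each camera call takes 0.05 s, during which the arm holds its last target. There are 200 camera calls.

## Working session

There is one attempt and no reset: what is moved stays moved. The work goes in short steps, Python scripts to look and compute and a tool call to move; the robot and the scene stay as the last step left them, time stands still between calls to the robot, and variables do not carry over. Pictures are saved under pics/ and viewed, at most 14 in all, crops included, and the job is handed in when it is done.

Besides the shell and the picture viewer there is one more tool, called as name(argument=value, ...), one argument or row to a line, values as JSON. jog_arm: Moves the arm, as the interface text tells. Its arguments: {"type":"object","properties":{"deltas":{"type":"array"},"squeeze":{"type":"number"}},"required":["deltas"]}

```bash
mkdir -p pics; cat > h.py <<'E'
import numpy as np, cv2
from plant import ctrl
from scipy.spatial.transform import Rotation as R
def grab(n):
    d=ctrl.get_image(n); return d
def dist(d): return np.array([d["k1"],0,0,0,0.])
def ray(d,u,v):
    p=cv2.undistortPoints(np.array([[[u,v]]],float),np.array(d["camera_matrix"],float),dist(d))[0,0]
    V=np.array(d["view"],float); Rm=V[:3,:3]; c=-Rm.T@V[:3,3]; r=Rm.T@np.array([p[0],p[1],1]); return c,r/np.linalg.norm(r)
def onz(d,u,v,z):
    c,r=ray(d,u,v); return c+r*(z-c[2])/r[2]
def proj(d,P):
    V=np.array(d["view"],float); r,_=cv2.Rodrigues(V[:3,:3])
    return cv2.projectPoints(np.array(P,float).reshape(-1,1,3),r,V[:3,3],np.array(d["camera_matrix"],float),dist(d))[0][:,0]
def save(d,n,crop=None,s=1):
    im=d["image"][:,:,::-1]
    if crop: a,b,c,e=crop; im=im[b:e,a:c]
    cv2.imwrite("pics/"+n,cv2.resize(np.ascontiguousarray(im),None,fx=s,fy=s,interpolation=cv2.INTER_CUBIC))
def tri(rs):
    A=sum(np.eye(3)-np.outer(r,r) for c,r in rs); b=sum((np.eye(3)-np.outer(r,r))@c for c,r in rs); return np.linalg.solve(A,b)
def st():
    s=ctrl.read_state()
    for k in ("t","tool_pos","tool_rot","wrist_force","grip_width","grasp_force","joint_positions"): print(k,np.round(s[k],3))
    return s
E
python3 - <<'E'
from h import *
import pickle
D={n:grab(n) for n in("scene","top")}
pickle.dump(D,open("d0.pkl","wb"))
save(D["scene"],"s0.png",None,1.5);save(D["top"],"t0.png",None,1.5)
for n in D: c,r=ray(D[n],256,192);print(n,c,r)
st()
E
```

```text
scene [ -47.74386641 -464.74580745  535.28950124] [ 0.67824309  0.60242834 -0.42079259]
top [ 342.8205332   143.3590459  1537.63457664] [ 0.18941752 -0.02174923 -0.98165573]
t 0.1
tool_pos [ 240.652 -602.863  230.014]
tool_rot [-0.001  0.982  0.189 -0.   ]
wrist_force [ 0.444  0.204 -0.542]
grip_width 1.0
grasp_force 0.0
joint_positions [ 1.093  0.384  0.044  1.599 -0.018  1.161 -0.05 ]
```

View pics/s0.png

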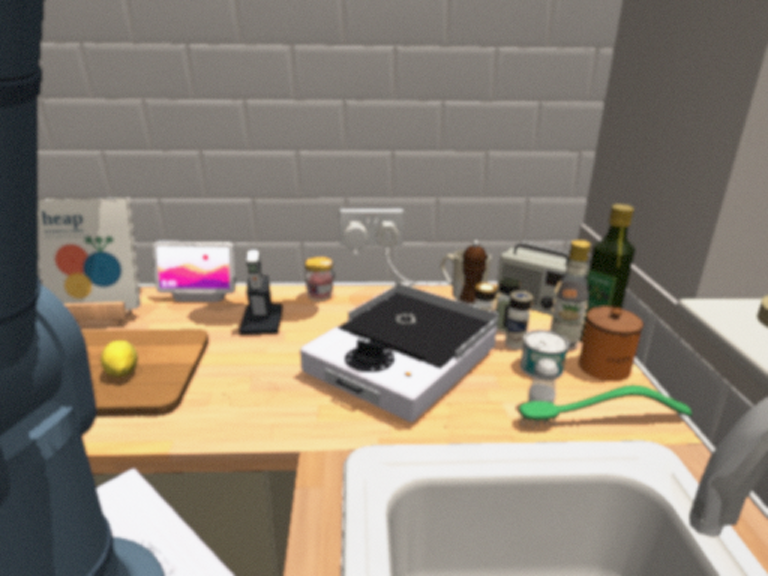

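View pics/t0.png

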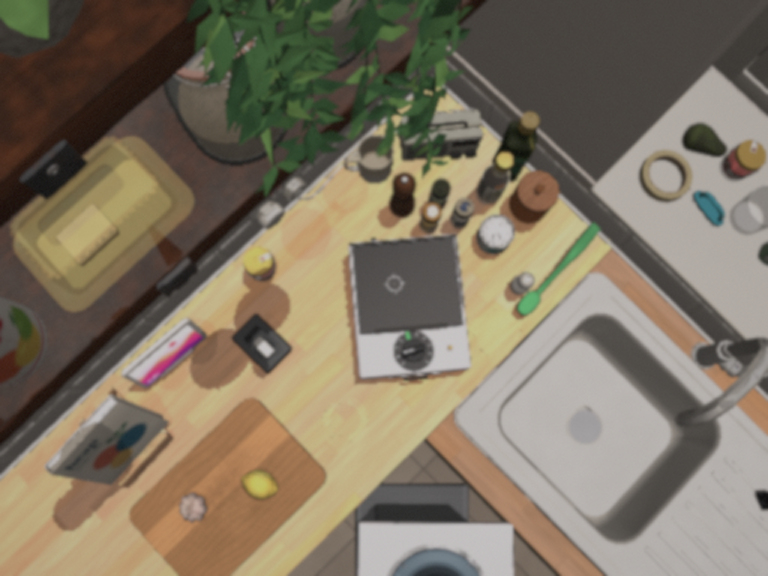

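The scene shot shows the griddle with its knob at about (370,353), the ring at (406,318), and the stand with the thermometer at (258,290). In the top shot the knob is at (413,350), the ring at (395,284) and the stand at (262,343), all in 1.5x pixels.

```bash
python3 - <<'E'
from h import *
import pickle
D=pickle.load(open("d0.pkl","rb"));T=D["top"];S=D["scene"]
f=lambda d,u,v,z:np.round(onz(d,u/1.5,v/1.5,z),1)
print("knob",f(T,413,350,90), "ring",f(T,395,284,64),f(S,406,318.5,64),"therm top",f(T,264,346,160))
im=T["image"].astype(int);hsv=cv2.cvtColor(T["image"],cv2.COLOR_RGB2HSV)
m=((hsv[:,:,0]>50)&(hsv[:,:,0]<80)&(hsv[:,:,1]>100)&(hsv[:,:,2]>60)).astype(np.uint8)
m[:,:240]=0;m[:210]=0;m[:,310:]=0;m[240:]=0
v,u=np.nonzero(m);print("green",len(u),u.mean()*1.5,v.mean()*1.5,np.round(onz(T,u.mean(),v.mean(),60),1))
for n,u,v,z in(("plateTL",352,240,64),("plateTR",456,238,84),("deckBL",358,376,60),("deckBR",469,368,60),("stand",262,343,18)): print(n,f(T,u,v,z))
print("salt",f(T,523,283,90))
save(T,"t1.png",(215,140,335,265),5);save(S,"s1.png",(140,150,360,290),3.6)
E
```

```text
knob [496.6  52.1  90. ] ring [635.9  88.   64. ] [641.4  92.1  64. ] therm top [492.9 340.5 160. ]
green 0 nan nan [nan nan nan]
plateTL [728.5 178.6  64. ]
plateTR [730.8 -37.   84. ]
deckBL [445.4 161.6  60. ]
deckBR [464.3 -64.3  60. ]
stand [514.6 365.3  18. ]
salt [ 636.5 -173.    90. ]<stdin>:9: RuntimeWarning: Mean of empty slice.
  ret = ret.dtype.type(ret / rcount)
```

View pics/t1.png

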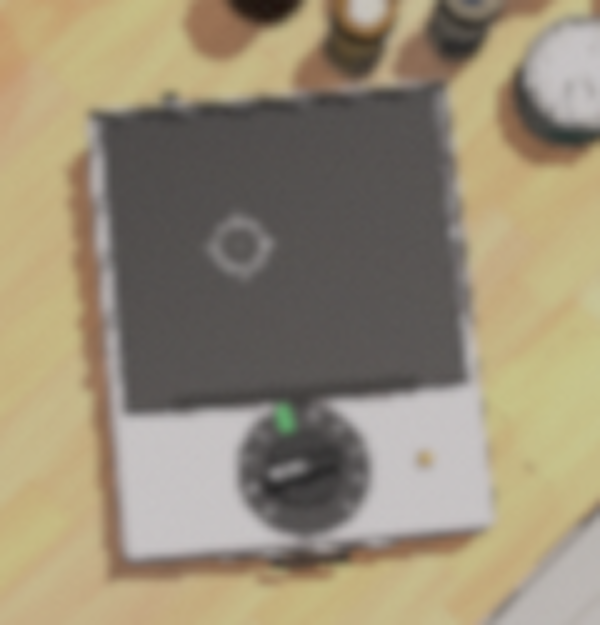

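View pics/s1.png

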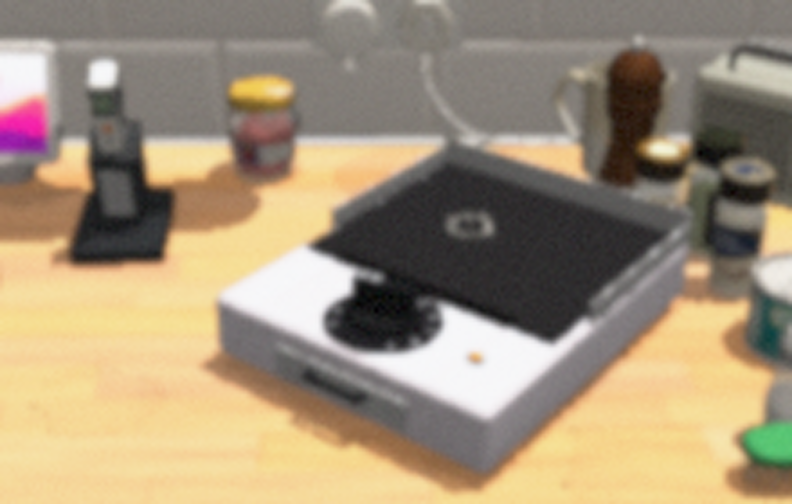

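jog_arm(
  deltas=[
    {"fingers": 1, "x": 17, "y": 43.7, "z": 3, "wz": 6},
    {"fingers": 1, "x": 17, "y": 43.7, "z": 3, "wz": 6},
    {"fingers": 1, "x": 17, "y": 43.7, "z": 3, "wz": 6},
    {"fingers": 1, "x": 17, "y": 43.7, "z": 3, "wz": 6},
    {"fingers": 1, "x": 17, "y": 43.7, "z": 3, "wz": 6},
  ],
)

```text
validation failed for argument at $.de...
```

jog_arm(
  deltas=[
    {"fingers": 1, "x": 17, "y": 43.7, "z": 0, "wz": 6},
    {"fingers": 1, "x": 17, "y": 43.7, "z": 0, "wz": 6},
    {"fingers": 1, "x": 17, "y": 43.7, "z": 0, "wz": 6},
    {"fingers": 1, "x": 17, "y": 43.7, "z": 0, "wz": 6},
    {"fingers": 1, "x": 17, "y": 43.7, "z": 0, "wz": 6},
  ],
)

```text
validation failed for argument at $.de...
```

jog_arm(
  deltas=[
    {"fingers": 1, "x": 17, "y": 43.7, "z": 0, "wz": 6},
    {"fingers": 1, "x": 17, "y": 43.7, "z": 0, "wz": 6},
    {"fingers": 1, "x": 17, "y": 43.7, "z": 0, "wz": 6},
    {"fingers": 1, "x": 17, "y": 43.7, "z": 0, "wz": 6},
    {"fingers": 1, "x": 17, "y": 43.7, "z": 0, "wz": 6},
  ],
)

```text
validation failed for argument at $.de...
```

jog_arm(
  deltas=[
    {"fingers": 1, "x": 17, "y": 43.7, "z": 3, "wx": 0, "wy": 0, "wz": 6},
    {"fingers": 1, "x": 17, "y": 43.7, "z": 3, "wx": 0, "wy": 0, "wz": 6},
    {"fingers": 1, "x": 17, "y": 43.7, "z": 3, "wx": 0, "wy": 0, "wz": 6},
    {"fingers": 1, "x": 17, "y": 43.7, "z": 3, "wx": 0, "wy": 0, "wz": 6},
    {"fingers": 1, "x": 17, "y": 43.7, "z": 3, "wx": 0, "wy": 0, "wz": 6},
  ],
)

```text
t: 0.6
tool_pos: [319.4, -388.2, 246.3]
tool_rot: [0.0, 0.901, 0.434, -0.004]
wrist_force: [1.1, -0.5, 0.3]
grip_width: 1.001
grasp_force: 0.0
```

jog_arm(
  deltas=[
    {"fingers": 1, "x": 17, "y": 43.7, "z": 0, "wx": 0, "wy": 0, "wz": 6},
    {"fingers": 1, "x": 17, "y": 43.7, "z": 0, "wx": 0, "wy": 0, "wz": 6},
    {"fingers": 1, "x": 17, "y": 43.7, "z": 0, "wx": 0, "wy": 0, "wz": 6},
    {"fingers": 1, "x": 17, "y": 43.7, "z": 0, "wx": 0, "wy": 0, "wz": 6},
    {"fingers": 1, "x": 17, "y": 43.7, "z": 0, "wx": 0, "wy": 0, "wz": 6},
  ],
)

```text
t: 1.1
tool_pos: [410.9, -164.8, 246.0]
tool_rot: [-0.0, 0.755, 0.656, -0.0]
wrist_force: [0.8, -1.1, -0.0]
grip_width: 0.994
grasp_force: 0.0
```

jog_arm(
  deltas=[
    {"fingers": 1, "x": 17, "y": 43.7, "z": 0, "wx": 0, "wy": 0, "wz": 6},
    {"fingers": 1, "x": 17, "y": 43.7, "z": 0, "wx": 0, "wy": 0, "wz": 6},
    {"fingers": 1, "x": 17, "y": 43.7, "z": 0, "wx": 0, "wy": 0, "wz": 6},
    {"fingers": 1, "x": 17, "y": 43.7, "z": 0, "wx": 0, "wy": 0, "wz": 6},
    {"fingers": 1, "x": 17, "y": 43.7, "z": 0, "wx": 0, "wy": 0, "wz": 6},
  ],
)

```text
t: 1.6
tool_pos: [496.0, 53.4, 246.1]
tool_rot: [0.0, 0.559, 0.829, -0.0]
wrist_force: [0.8, 0.5, -0.1]
grip_width: 0.997
grasp_force: 0.0
```

jog_arm(
  deltas=[
    {"fingers": 1, "x": 0, "y": 0, "z": 0, "wx": 0, "wy": 0, "wz": 0},
    {"fingers": 1, "x": 0, "y": 0, "z": 0, "wx": 0, "wy": 0, "wz": 0},
  ],
)

```text
t: 1.8
tool_pos: [495.6, 53.3, 245.8]
tool_rot: [-0.001, 0.56, 0.829, -0.0]
wrist_force: [-0.2, -0.1, -0.3]
grip_width: 0.998
grasp_force: 0.0
```

```bash
python3 - <<'E'
from h import *
import pickle
d=grab("wrist");pickle.dump(d,open("d1.pkl","wb"));save(d,"w1.png",None,1.5)
s=st();print(R.from_quat(s["tool_rot"],scalar_first=True).as_matrix().round(3)); print(ray(d,256,192))
E
```

```text
t 1.85
tool_pos [495.439  51.416 245.618]
tool_rot [-0.     0.561  0.828 -0.001]
wrist_force [ 0.73  -0.922 -0.723]
grip_width 1.002
grasp_force 0.0
joint_positions [ 0.417  0.128 -0.641  1.912  0.085  1.13   0.124]
[[-0.371  0.929 -0.002]
 [ 0.929  0.371 -0.001]
 [ 0.    -0.002 -1.   ]]
(array([471.56692127, 115.28484006, 388.75075571]), array([ 0.10658836, -0.23405985, -0.96636169]))
```

View pics/w1.png

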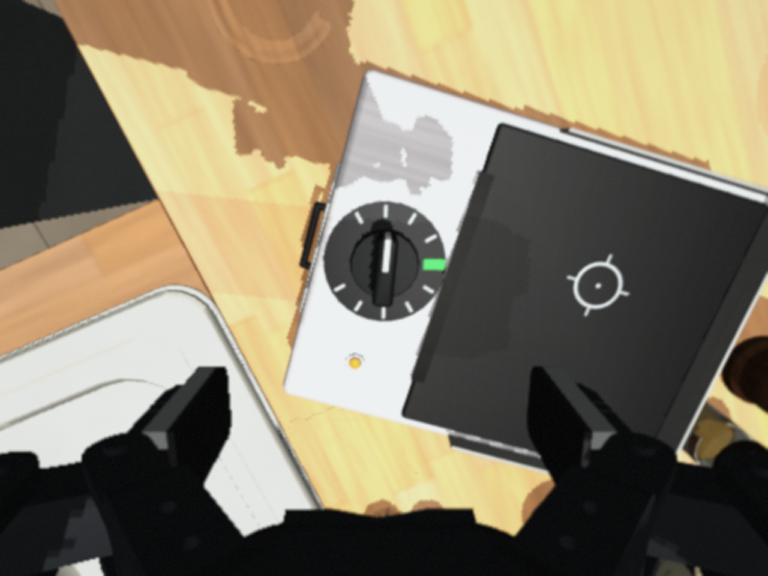

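The wrist view shows the knob disc centred at (385,261), its white pointer from (388,235) to (386,272), the green mark at (434,265) and the ring's dot at (598,286).

```bash
python3 - <<'E'
from h import *
import pickle
d=pickle.load(open("d1.pkl","rb"));im=d["image"];hsv=cv2.cvtColor(im,cv2.COLOR_RGB2HSV)
m=((hsv[:,:,0]>45)&(hsv[:,:,0]<85)&(hsv[:,:,1]>110)).astype(np.uint8);m[:,:270]=0;m[:,305:]=0;m[:165]=0;m[190:]=0
v,u=np.nonzero(m);g=onz(d,u.mean(),v.mean(),60);print("green",u.mean()*1.5,v.mean()*1.5,g)
w=(im.min(2)>140).astype(np.uint8);w[:,:250]=0;w[:,266:]=0;w[:150]=0;w[186:]=0
v,u=np.nonzero(w);P=np.array([onz(d,a,b,92) for a,b in zip(u,v)]);c=P.mean(0);_,_,vt=np.linalg.svd(P-c);q=(P-c)@vt[0]
print("pointer",len(u),c,"angle",np.degrees(np.arctan2(vt[0][1],vt[0][0]))%180,"ends",c+vt[0]*q.min(),c+vt[0]*q.max())
ring=onz(d,598/1.5,286/1.5,64);disc=onz(d,385/1.5,261/1.5,61)
print("ring",ring,"disc",disc, "ring-disc",np.hypot(*(ring-disc)[:2]),"ang-10.4",np.degrees(np.arctan2(*(ring-disc)[1::-1]))-10.38)
a=g-disc;print("green r",np.hypot(*a[:2]),"dir",np.degrees(np.arctan2(a[1],a[0])))
yaw=np.radians(np.degrees(np.arctan2(*(ring-disc)[1::-1]))-10.38)
print(onz(d,390/1.5,224/1.5,92),onz(d,382/1.5,304/1.5,92))
save(d,"w1c.png",(205,125,310,225),5)
E
```

```text
green 433.2476635514019 263.8878504672897 [532.36365746  63.74398535  60.        ]
pointer 99 [497.56178093  63.2937155   92.        ] angle 107.03221005378133 ends [500.65481408  53.1971641   92.        ] [494.64049588  72.82963165  92.        ]
ring [640.84706036  91.93429909  64.        ] disc [501.25713751  53.57728774  61.        ] ring-disc 144.76396955887438 ang-10.4 4.984719657026082
green r 32.725789884333466 dir 18.09920068969454
[492.71686258  81.41240102  92.        ] [507.03172059  33.37282564  92.        ]
```

View pics/w1c.png

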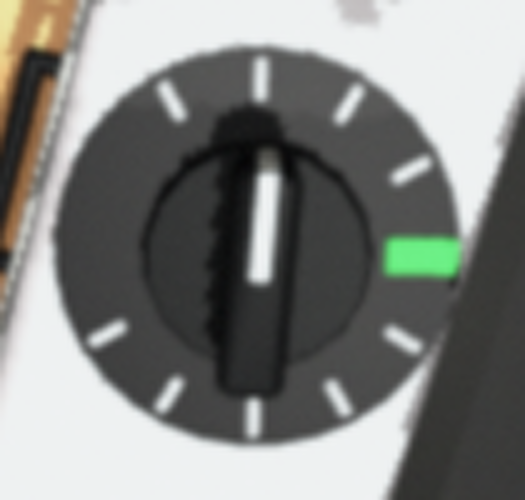

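jog_arm(
  deltas=[
    {"fingers": 0.6, "x": 5, "y": 1.5, "z": -43, "wx": 0, "wy": 0, "wz": -4.8},
    {"fingers": 0.6, "x": 0, "y": 0, "z": -43, "wx": 0, "wy": 0, "wz": 0},
    {"fingers": 0.6, "x": 0, "y": 0, "z": -43, "wx": 0, "wy": 0, "wz": 0},
    {"fingers": 0.6, "x": 0, "y": 0, "z": -30, "wx": 0, "wy": 0, "wz": 0},
    {"fingers": 0.5, "x": 0, "y": 0, "z": -13, "wx": 0, "wy": 0, "wz": 0},
  ],
  squeeze=25,
)

```text
t: 2.35
tool_pos: [497.6, 50.2, 70.7]
tool_rot: [-0.002, 0.597, 0.803, -0.003]
wrist_force: [-0.2, 0.2, 0.8]
grip_width: 0.499
grasp_force: 0.0
```

jog_arm(
  deltas=[
    {"fingers": 0, "x": 0, "y": 0, "z": 0, "wx": 0, "wy": 0, "wz": 0},
    {"fingers": 0, "x": 0, "y": 0, "z": 0, "wx": 0, "wy": 0, "wz": 0},
    {"fingers": 0, "x": 0, "y": 0, "z": 0, "wx": 0, "wy": 0, "wz": 0},
    {"fingers": 0, "x": 0, "y": 0, "z": 0, "wx": 0, "wy": 0, "wz": 0},
    {"fingers": 0, "x": 0, "y": 0, "z": 0, "wx": 0, "wy": 0, "wz": 0},
  ],
)

```text
t: 2.85
tool_pos: [500.3, 52.1, 75.2]
tool_rot: [0.0, 0.595, 0.803, -0.001]
wrist_force: [-4.6, -2.5, 3.3]
grip_width: 0.138
grasp_force: 27.5
```

jog_arm(
  deltas=[
    {"fingers": 0, "x": -0.5, "y": -0.3, "z": 0, "wx": 0, "wy": 0, "wz": -8},
    {"fingers": 0, "x": 0, "y": 0, "z": 0, "wx": 0, "wy": 0, "wz": -8},
    {"fingers": 0, "x": 0, "y": 0, "z": 0, "wx": 0, "wy": 0, "wz": -8},
    {"fingers": 0, "x": 0, "y": 0, "z": 0, "wx": 0, "wy": 0, "wz": -8},
    {"fingers": 0, "x": 0, "y": 0, "z": 0, "wx": 0, "wy": 0, "wz": -8},
  ],
)

```text
t: 3.35
tool_pos: [500.3, 52.0, 75.3]
tool_rot: [0.001, 0.836, 0.549, -0.001]
wrist_force: [-4.2, -2.0, 1.0]
grip_width: 0.144
grasp_force: 27.2
```

jog_arm(
  deltas=[
    {"fingers": 0, "x": 0, "y": 0, "z": 0, "wx": 0, "wy": 0, "wz": -8},
    {"fingers": 0, "x": 0, "y": 0, "z": 0, "wx": 0, "wy": 0, "wz": -8},
    {"fingers": 0, "x": 0, "y": 0, "z": 0, "wx": 0, "wy": 0, "wz": -8},
    {"fingers": 0, "x": 0, "y": 0, "z": 0, "wx": 0, "wy": 0, "wz": -8},
    {"fingers": 0, "x": 0, "y": 0, "z": 0, "wx": 0, "wy": 0, "wz": -8},
  ],
)

```text
t: 3.85
tool_pos: [500.3, 52.0, 75.2]
tool_rot: [0.001, 0.973, 0.23, -0.0]
wrist_force: [-2.9, -2.4, 1.0]
grip_width: 0.143
grasp_force: 27.2
```

jog_arm(
  deltas=[
    {"fingers": 0, "x": 0, "y": 0, "z": 0, "wx": 0, "wy": 0, "wz": -7.2},
    {"fingers": 0, "x": 0, "y": 0, "z": 0, "wx": 0, "wy": 0, "wz": 0},
    {"fingers": 0, "x": 0, "y": 0, "z": 0, "wx": 0, "wy": 0, "wz": 0},
  ],
)

```text
t: 4.15
tool_pos: [500.4, 51.9, 75.2]
tool_rot: [0.001, 0.985, 0.173, -0.0]
wrist_force: [-4.2, -2.6, 4.5]
grip_width: 0.145
grasp_force: 27.5
```

jog_arm(
  deltas=[
    {"fingers": 0.5, "x": 0, "y": 0, "z": 0, "wx": 0, "wy": 0, "wz": 0},
    {"fingers": 0.5, "x": 0, "y": 0, "z": 0, "wx": 0, "wy": 0, "wz": 0},
    {"fingers": 0.5, "x": 0, "y": 0, "z": 20, "wx": 0, "wy": 0, "wz": 0},
    {"fingers": 0.5, "x": 0, "y": 0, "z": 45, "wx": 0, "wy": 0, "wz": 0},
    {"fingers": 0.7, "x": 0, "y": 0, "z": 45, "wx": 0, "wy": 0, "wz": 0},
  ],
)

```text
t: 4.65
tool_pos: [500.8, 54.0, 185.4]
tool_rot: [-0.001, 0.985, 0.173, 0.0]
wrist_force: [1.0, -0.1, 0.9]
grip_width: 0.651
grasp_force: 0.0
```

jog_arm(
  deltas=[
    {"fingers": 0.7, "x": 0, "y": 0, "z": 40, "wx": 0, "wy": 0, "wz": 0},
    {"fingers": 0.7, "x": 0, "y": 0, "z": 40, "wx": 0, "wy": 0, "wz": 0},
    {"fingers": 0.7, "x": 0, "y": 0, "z": 0, "wx": 0, "wy": 0, "wz": 0},
  ],
)

```text
t: 4.95
tool_pos: [506.3, 54.9, 272.3]
tool_rot: [0.0, 0.985, 0.173, 0.009]
wrist_force: [0.5, 0.4, 0.2]
grip_width: 0.701
grasp_force: 0.0
```

```bash
python3 - <<'E'
from h import *
import pickle
d=grab("wrist");pickle.dump(d,open("d2.pkl","wb"))
p=proj(d,[501,53.4,75])[0];print(p);st()
a=int(max(0,p[0]-130));b=int(max(0,p[1]-100));cr=(a,b,min(512,a+260),min(384,b+200))
im=np.ascontiguousarray(d["image"]);save(d,"w2.png",cr,3);print(cr)
E
```

```text
[251.74248112 178.83720101]
t 5.0
tool_pos [504.253  54.445 269.053]
tool_rot [0.    0.985 0.173 0.006]
wrist_force [-0.137  0.693  0.383]
grip_width 0.698
grasp_force 0.0
joint_positions [ 0.108  0.087 -0.312  1.887  0.03   1.16  -1.439]
(121, 78, 381, 278)
```

View pics/w2.png

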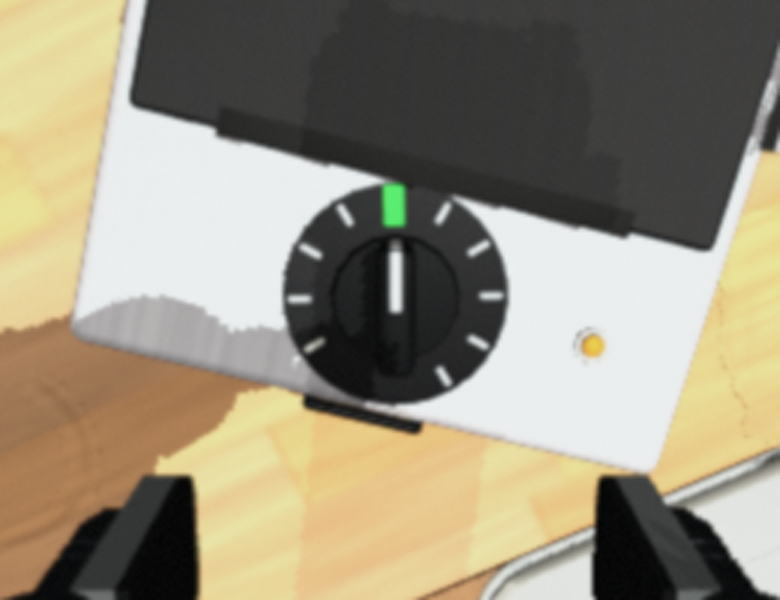

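The knob pointer now stands exactly on the green mark (pointer about (396,275), mark (394,205) in the crop). Next, the stand.

```bash
python3 - <<'E'
from h import *
import pickle
D=pickle.load(open("d0.pkl","rb"));T=D["top"];S=D["scene"]
im=T["image"];m=(im.max(2)<75).astype(np.uint8);k=np.zeros_like(m);k[205:252,150:200]=1;m*=k
m=cv2.morphologyEx(m,cv2.MORPH_CLOSE,np.ones((5,5)));c=max(cv2.findContours(m,0,2)[0],key=cv2.contourArea)
P=np.array([onz(T,a,b,18)[:2] for a,b in c[:,0]],np.float32);r=cv2.minAreaRect(P);print(r);print(cv2.boxPoints(r))
print("mouth candidates"); a=ray(T,264/1.5,346/1.5);b=ray(S,140+103/3.6,150+72/3.6);p=tri([a,b]);print(p,proj(T,p),proj(S,p))
E
```

```text
((516.5177001953125, 367.4840087890625), (106.46053314208984, 73.07567596435547), 48.101837158203125)
[[453.77374 352.26328]
 [508.16635 303.46268]
 [579.26166 382.70474]
 [524.869   431.50534]]
mouth candidates
[492.20968678 340.43292323 162.49017604] [[175.90036476 230.80789493]] [[168.7909647  169.98453327]]
```

jog_arm(
  deltas=[
    {"fingers": 0.7, "x": -4, "y": 45, "z": 0, "wx": 0, "wy": 0, "wz": 4.7},
    {"fingers": 0.7, "x": -4, "y": 45, "z": 0, "wx": 0, "wy": 0, "wz": 4.7},
    {"fingers": 0.7, "x": -4, "y": 45, "z": 0, "wx": 0, "wy": 0, "wz": 4.7},
    {"fingers": 0.7, "x": -4, "y": 45, "z": 0, "wx": 0, "wy": 0, "wz": 4.7},
    {"fingers": 0.7, "x": -4, "y": 45, "z": 0, "wx": 0, "wy": 0, "wz": 4.7},
  ],
)

```text
t: 5.5
tool_pos: [479.7, 280.0, 263.1]
tool_rot: [-0.0, 0.929, 0.371, -0.0]
wrist_force: [0.2, 0.6, -0.3]
grip_width: 0.702
grasp_force: 0.0
```

jog_arm(
  deltas=[
    {"fingers": 0.7, "x": -4, "y": 45, "z": 0, "wx": 0, "wy": 0, "wz": 4.7},
    {"fingers": 0.7, "x": 0, "y": 0, "z": -12, "wx": 4.97, "wy": -4.45, "wz": 0},
    {"fingers": 0.7, "x": 0, "y": 0, "z": -12, "wx": 4.97, "wy": -4.45, "wz": 0},
    {"fingers": 0.7, "x": 0, "y": 0, "z": -12, "wx": 4.97, "wy": -4.45, "wz": 0},
    {"fingers": 0.7, "x": 0, "y": 0, "z": 0, "wx": 0, "wy": 0, "wz": 0},
  ],
)

```text
t: 6.0
tool_pos: [469.4, 317.0, 219.8]
tool_rot: [-0.069, 0.901, 0.4, 0.151]
wrist_force: [-0.5, -1.0, -1.4]
grip_width: 0.703
grasp_force: 0.0
```

```bash
python3 - <<'E'
from h import *
import pickle
d=grab("wrist");pickle.dump(d,open("d3.pkl","wb"));save(d,"w3.png",None,1.5)
s=st();print(R.from_quat(s["tool_rot"],scalar_first=True).as_matrix().round(3))
ax=np.array([-.228,-.255,.94]);top=np.array([492.2,340.4,162.5])
print(proj(d,[top,top-24*ax,top-75*ax])*1.5)
E
```

```text
t 6.05
tool_pos [473.    319.849 223.919]
tool_rot [-0.07   0.901  0.4    0.154]
wrist_force [0.917 1.531 0.687]
grip_width 0.698
grasp_force 0.0
joint_positions [-0.083  0.099 -0.564  2.026 -0.025  0.7   -1.354]
[[ 0.632  0.742  0.221]
 [ 0.699 -0.67   0.249]
 [ 0.333 -0.003 -0.943]]
[[381.63403562 287.87289898]
 [381.43664031 274.25898119]
 [381.12274536 252.60408251]]
```

View pics/w3.png

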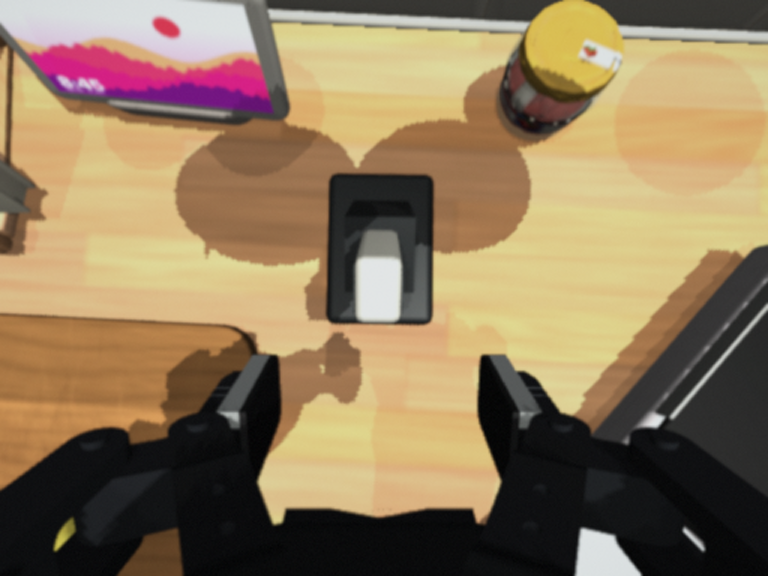

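The view shows the thermometer's white top face spanning (355..402, 256..322), centre (379,289), within a few pixels of the prediction, and squarely aligned between the fingers.

```bash
python3 - <<'E'
from h import *
import pickle
d=pickle.load(open("d3.pkl","rb"));Rm=R.from_quat([-0.07,0.901,0.4,0.154],scalar_first=True).as_matrix()
tcp=np.array([473,319.8,223.9])
for z in(159,162.5):
  top=onz(d,379/1.5,289/1.5,z);print(top,"tool coords",Rm.T@(top-tcp))
E2=[onz(d,u/1.5,v/1.5,18)[:2] for u,v in((330,175),(433,175),(433,323),(330,323))];print(np.round(E2,1))
c=np.mean(E2,0);print(c,[np.degrees(np.arctan2(*(E2[a]-E2[b])[::-1])) for a,b in((0,3),(1,2))])
E
```

```text
[491.18878711 340.99369091 159.        ] tool coords [ 4.68608255 -0.51919891 70.49670612]
[491.02753715 340.80011361 162.5       ] tool coords [ 5.61554716 -0.51937813 67.11298491]
[[527.2 435.4]
 [583.4 384.6]
 [510.1 304.5]
 [455.  354.2]]
[518.94421611 369.66490223] [np.float64(48.33009032185645), np.float64(47.52720088694884)]
```

jog_arm(
  deltas=[
    {"fingers": 0.6, "x": 6, "y": 7, "z": -26.6, "wx": 0, "wy": 0, "wz": 0},
    {"fingers": 0.6, "x": 6, "y": 7, "z": -26.6, "wx": 0, "wy": 0, "wz": 0},
    {"fingers": 0.6, "x": 6, "y": 7, "z": -26.6, "wx": 0, "wy": 0, "wz": 0},
    {"fingers": 0.6, "x": 6.2, "y": 7.8, "z": -26.9, "wx": 0, "wy": 0, "wz": 0},
    {"fingers": 0.6, "x": 0, "y": 0, "z": 0, "wx": 0, "wy": 0, "wz": 0},
  ],
)

```text
t: 6.55
tool_pos: [501.1, 353.6, 119.3]
tool_rot: [-0.072, 0.9, 0.401, 0.156]
wrist_force: [-0.6, -0.4, 0.1]
grip_width: 0.6
grasp_force: 0.0
```

jog_arm(
  deltas=[
    {"fingers": 0.6, "x": 0, "y": 0, "z": 0, "wx": 0, "wy": 0, "wz": 0},
  ],
)

```text
t: 6.65
tool_pos: [502.3, 353.9, 122.8]
tool_rot: [-0.072, 0.9, 0.4, 0.159]
wrist_force: [-0.3, -0.6, 0.7]
grip_width: 0.604
grasp_force: 0.0
```

```bash
python3 - <<'E'
from h import *
import pickle
d=grab("wrist");pickle.dump(d,open("d4.pkl","wb"));save(d,"w4.png",None,1.5)
s=st();print(R.from_quat(s["tool_rot"],scalar_first=True).as_matrix().round(3))
E
```

```text
t 6.7
tool_pos [502.56  353.789 123.677]
tool_rot [-0.072  0.899  0.4    0.16 ]
wrist_force [1.268 0.781 0.415]
grip_width 0.605
grasp_force 0.0
joint_positions [-0.2    0.321 -0.502  2.024  0.187  0.492 -1.536]
[[ 0.628  0.743  0.23 ]
 [ 0.697 -0.669  0.257]
 [ 0.345 -0.001 -0.938]]
```

View pics/w4.png

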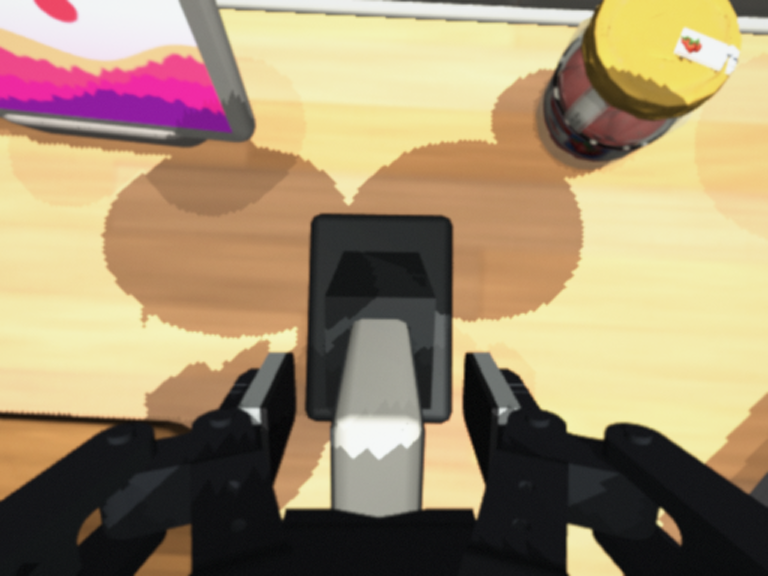

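jog_arm(
  deltas=[
    {"fingers": 0, "x": 0, "y": 0, "z": 0, "wx": 0, "wy": 0, "wz": 0},
    {"fingers": 0, "x": 0, "y": 0, "z": 0, "wx": 0, "wy": 0, "wz": 0},
    {"fingers": 0, "x": 0, "y": 0, "z": 0, "wx": 0, "wy": 0, "wz": 0},
    {"fingers": 0, "x": 0, "y": 0, "z": 0, "wx": 0, "wy": 0, "wz": 0},
    {"fingers": 0, "x": 0, "y": 0, "z": 0, "wx": 0, "wy": 0, "wz": 0},
  ],
  squeeze=50,
)

```text
t: 7.2
tool_pos: [501.8, 352.3, 123.6]
tool_rot: [-0.071, 0.9, 0.4, 0.16]
wrist_force: [-1.4, -1.7, 5.7]
grip_width: 0.252
grasp_force: 51.6
```

```bash
python3 - <<'E'
from h import *
import pickle
s=st();Rm=R.from_quat(s["tool_rot"],scalar_first=True).as_matrix();print(Rm.round(3))
d=pickle.load(open("d4.pkl","rb"));t=np.array([502,353.5,122.5])
for q in((15,0,-43),(15,0,-38),(15,0,-48)): print(q,proj(d,t+Rm@np.array(q))*1.5)
E
```

```text
t 7.2
tool_pos [501.842 352.304 123.555]
tool_rot [-0.071  0.9    0.4    0.16 ]
wrist_force [-1.405 -1.699  5.718]
grip_width 0.252
grasp_force 51.596
joint_positions [-0.199  0.319 -0.501  2.027  0.187  0.491 -1.536]
[[ 0.628  0.743  0.231]
 [ 0.697 -0.67   0.256]
 [ 0.345  0.    -0.939]]
(15, 0, -43) [[378.09134663 402.5549245 ]]
(15, 0, -38) [[378.15517162 392.15848709]]
(15, 0, -48) [[378.0216461  413.90867887]]
```

jog_arm(
  deltas=[
    {"fingers": 0, "x": -3.4, "y": -3.8, "z": 14.1, "wx": 0, "wy": 0, "wz": 0},
    {"fingers": 0, "x": -5.7, "y": -6.4, "z": 23.5, "wx": 0, "wy": 0, "wz": 0},
    {"fingers": 0, "x": -5.7, "y": -6.4, "z": 23.5, "wx": 0, "wy": 0, "wz": 0},
    {"fingers": 0, "x": -5.7, "y": -6.4, "z": 23.5, "wx": 0, "wy": 0, "wz": 0},
    {"fingers": 0, "x": -5.7, "y": -6.4, "z": 23.5, "wx": 0, "wy": 0, "wz": 0},
  ],
)

```text
t: 7.7
tool_pos: [473.0, 321.3, 230.3]
tool_rot: [-0.071, 0.9, 0.4, 0.157]
wrist_force: [-0.0, -0.1, -1.0]
grip_width: 0.249
grasp_force: 50.6
```

jog_arm(
  deltas=[
    {"fingers": 0, "x": 0, "y": 0, "z": 20, "wx": 0, "wy": 0, "wz": 0},
    {"fingers": 0, "x": 0, "y": 0, "z": 20, "wx": 0, "wy": 0, "wz": 0},
    {"fingers": 0, "x": 0, "y": 0, "z": 0, "wx": 0, "wy": 0, "wz": 0},
  ],
)

```text
t: 8.0
tool_pos: [475.6, 323.2, 273.5]
tool_rot: [-0.071, 0.899, 0.4, 0.162]
wrist_force: [1.1, 0.9, -0.8]
grip_width: 0.252
grasp_force: 50.8
```

jog_arm(
  deltas=[
    {"fingers": 0, "x": 27.7, "y": -38.4, "z": 0, "wx": -4.97, "wy": 4.45, "wz": 0},
    {"fingers": 0, "x": 27.7, "y": -38.4, "z": 0, "wx": -4.97, "wy": 4.45, "wz": 0},
    {"fingers": 0, "x": 27.7, "y": -38.4, "z": 0, "wx": -4.97, "wy": 4.45, "wz": 0},
    {"fingers": 0, "x": 27.7, "y": -38.4, "z": 0, "wx": 0, "wy": 0, "wz": 0},
    {"fingers": 0, "x": 27.7, "y": -38.4, "z": 0, "wx": 0, "wy": 0, "wz": 0},
  ],
)

```text
t: 8.5
tool_pos: [613.2, 129.9, 267.6]
tool_rot: [-0.001, 0.913, 0.407, -0.002]
wrist_force: [0.8, 0.9, -0.4]
grip_width: 0.251
grasp_force: 50.7
```

jog_arm(
  deltas=[
    {"fingers": 0, "x": 27.7, "y": -38.4, "z": 0, "wx": 0, "wy": 0, "wz": 0},
    {"fingers": 0, "x": 0, "y": 0, "z": -40, "wx": 0, "wy": 0, "wz": 0},
    {"fingers": 0, "x": 0, "y": 0, "z": -28, "wx": 0, "wy": 0, "wz": 0},
    {"fingers": 0, "x": 0, "y": 0, "z": 0, "wx": 0, "wy": 0, "wz": 0},
    {"fingers": 0, "x": 0, "y": 0, "z": 0, "wx": 0, "wy": 0, "wz": 0},
  ],
)

```text
t: 9.0
tool_pos: [639.4, 92.3, 200.4]
tool_rot: [-0.001, 0.913, 0.407, -0.001]
wrist_force: [0.3, 0.3, -1.2]
grip_width: 0.253
grasp_force: 50.5
```

```bash
python3 - <<'E'
from h import *
import pickle
d=grab("scene");pickle.dump(d,open("d5.pkl","wb"));w=grab("wrist");pickle.dump(w,open("d5w.pkl","wb"))
s=st();Rm=R.from_quat(s["tool_rot"],scalar_first=True).as_matrix();print(Rm.round(3))
p=np.array(s["tool_pos"]);q=proj(d,[p,p-[0,0,105],[641,92,64]]);print(q)
cr=(int(q[1][0]-60),int(q[1][1]-95),int(q[1][0]+60),int(q[1][1]+35));print(cr)
a=d["image"][cr[1]:cr[3],cr[0]:cr[2],::-1];a=cv2.resize(np.ascontiguousarray(a),None,fx=3.3,fy=3.3,interpolation=2)
b=cv2.resize(np.ascontiguousarray(w["image"][:,:,::-1]),(400*512//512,300));b=cv2.copyMakeBorder(b,0,max(0,a.shape[0]-300),0,0,0)
cv2.imwrite("pics/m5.png",np.hstack([a,b]));print(a.shape)
print(proj(w,[[641,92,64]]))
E
```

```text
t 9.1
tool_pos [641.565  93.049 203.491]
tool_rot [0.    0.913 0.407 0.001]
wrist_force [-0.091 -0.412 -1.29 ]
grip_width 0.249
grasp_force 50.579
joint_positions [ 0.104  0.435 -0.403  1.613  0.184  1.128 -1.076]
[[ 0.669  0.744  0.003]
 [ 0.744 -0.669  0.001]
 [ 0.003  0.002 -1.   ]]
[[272.25143968 164.56815445]
 [270.87150066 200.95671614]
 [270.60520689 212.40287793]]
(210, 105, 330, 235)
(429, 396, 3)
[[252.99503445 184.2762489 ]]
```

View pics/m5.png

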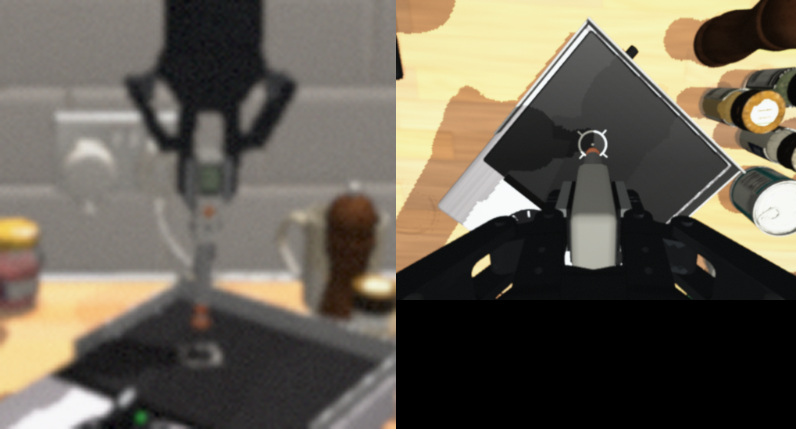

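The scene crop shows the copper foot at (202,320) hanging just above the ring at (199,355). In the wrist view the foot is at (594,152), just short of the ring's dot at (593,145).

```bash
python3 - <<'E'
from h import *
import pickle
d=pickle.load(open("d5.pkl","rb"));w=pickle.load(open("d5w.pkl","rb"))
def cop(im,x0,y0,x1,y1):
    i=im[y0:y1,x0:x1].astype(int);m=(i[:,:,0]-i[:,:,2]>35)
    v,u=np.nonzero(m);return u+x0,v+y0
u,v=cop(d["image"],260,190,285,215);print("scene copper",len(u),u.min(),u.max(),v.min(),v.max(),u.mean(),v.mean())
for y in range(v.min(),v.max()+1):print(y,u[v==y].min(),u[v==y].max())
u2,v2=cop(w["image"],235,165,275,215);print("wrist",len(u2),u2.min(),u2.max(),v2.min(),v2.max());
for y in range(v2.min(),v2.max()+1):
  if (v2==y).any():print(y,u2[v2==y].min(),u2[v2==y].max())
T=np.array([641.5,93,203.5])
for L in(102,105,108,111,114):
  f=T-[0,0,L]; tx=np.array([.669,.744,0]); sy=np.array([.6,-.8,0])
  print(L,proj(d,f),proj(w,[f+7*tx,f+np.array([0,0,6])+7*tx,f]))
g=w["image"].min(2).astype(int);m=(g>150).astype(np.uint8);m[:,:225]=0;m[:,280:]=0;m[:155]=0;m[210:]=0
v3,u3=np.nonzero(m);print("ring px",u3.min(),u3.max(),v3.min(),v3.max(),onz(w,(u3.min()+u3.max())/2,184.5,64))
E
```

```text
scene copper 70 260 284 190 204 275.0857142857143 195.2
190 260 284
191 260 284
192 260 284
193 279 284
194 282 284Traceback (most recent call last):
  File "<stdin>", line 8, in <module>
    return umr_minimum(a, axis, None, out, keepdims, initial, where)
ValueError: zero-size array to reduction operation minimum which has no identity
```

```bash
python3 - <<'E'
from h import *
import pickle
d=pickle.load(open("d5.pkl","rb"));w=pickle.load(open("d5w.pkl","rb"))
def cop(n,im,x0,y0,x1,y1,t):
    i=im[y0:y1,x0:x1].astype(int);v,u=np.nonzero((i[:,:,0]-i[:,:,2]>t))
    print(n,[(int(y+y0),int(u[v==y].min()+x0),int(u[v==y].max()+x0)) for y in np.unique(v)])
cop("scene",d["image"],264,195,278,212,22);cop("wrist",w["image"],235,165,275,215,40)
T=np.array([641.5,93,203.5]);tx=np.array([.669,.744,0])
for L in(102,105,108,111,114):
  f=T-[0,0,L];print(L,proj(d,f).round(1).tolist(),proj(w,[f+7*tx,f+[0,0,6]+7*tx,f]).round(1).tolist())
m=(w["image"].min(2)>150);m[:,:225]=0;m[:,280:]=0;m[:155]=0;m[210:]=0
v,u=np.nonzero(m);print("ring px",[(int(y),int(u[v==y].min()),int(u[v==y].max())) for y in np.unique(v)][::2])
E
```

```text
scene [(197, 269, 272), (198, 268, 272), (199, 269, 272), (200, 268, 272), (201, 268, 273), (202, 268, 273), (203, 268, 273), (204, 269, 272)]
wrist [(189, 248, 254), (190, 246, 256), (191, 245, 257), (192, 244, 258), (193, 244, 259), (194, 243, 259), (195, 243, 260), (196, 243, 260), (197, 244, 244)]
102 [[270.9, 200.0]] [[252.7, 185.4], [252.7, 187.3], [252.7, 194.4]]
105 [[270.9, 201.0]] [[252.7, 184.5], [252.7, 186.4], [252.7, 193.3]]
108 [[270.8, 202.0]] [[252.7, 183.6], [252.7, 185.4], [252.7, 192.3]]
111 [[270.8, 202.9]] [[252.7, 182.7], [252.7, 184.5], [252.7, 191.4]]
114 [[270.8, 203.9]] [[252.7, 181.9], [252.7, 183.6], [252.7, 190.4]]
ring px [(166, 267, 268), (168, 251, 268), (170, 256, 266), (172, 261, 265), (174, 238, 266), (176, 265, 268), (178, 266, 268), (180, 266, 269), (182, 267, 269), (184, 267, 270), (186, 267, 269), (188, 267, 269), (190, 266, 269), (192, 265, 268), (194, 236, 267), (196, 237, 266), (198, 238, 268), (200, 236, 270), (202, 235, 236)]
```

```bash
python3 - <<'E'
from h import *
import pickle
d=pickle.load(open("d5.pkl","rb"));w=pickle.load(open("d5w.pkl","rb"))
for wv in(196,197.5):
  for sv in(202.8,203.6):
    p=tri([ray(d,270.6,sv),ray(w,251.8,wv)]);print(wv,sv,p.round(1),"rel ring",(p-onz(w,253.4,184.8,64)).round(1))
E
```

```text
196 202.8 [638.7  91.2  94.6] rel ring [-2.2 -0.2 30.6]
196 203.6 [638.3  90.8  92.5] rel ring [-2.6 -0.6 28.5]
197.5 202.8 [637.9  90.5  95.1] rel ring [-3.  -0.9 31.1]
197.5 203.6 [637.5  90.   93. ] rel ring [-3.4 -1.4 29. ]
```

jog_arm(
  deltas=[
    {"fingers": 0, "x": 2.5, "y": 0.8, "z": -10, "wx": 0, "wy": 0, "wz": 0},
    {"fingers": 0, "x": 0, "y": 0, "z": -10, "wx": 0, "wy": 0, "wz": 0},
    {"fingers": 0, "x": 0, "y": 0, "z": -4, "wx": 0, "wy": 0, "wz": 0},
    {"fingers": 0, "x": 0, "y": 0, "z": 0, "wx": 0, "wy": 0, "wz": 0},
    {"fingers": 0, "x": 0, "y": 0, "z": 0, "wx": 0, "wy": 0, "wz": 0},
  ],
)

```text
t: 9.6
tool_pos: [643.1, 92.8, 177.4]
tool_rot: [-0.0, 0.914, 0.406, -0.0]
wrist_force: [-0.5, -0.4, -0.5]
grip_width: 0.255
grasp_force: 50.6
```

```bash
python3 - <<'E'
from h import *
import pickle
d=grab("scene");w=grab("wrist");pickle.dump((d,w),open("d6.pkl","wb"));st()
def cop(n,im,x0,y0,x1,y1,t):
    i=im[y0:y1,x0:x1].astype(int);v,u=np.nonzero((i[:,:,0]-i[:,:,2]>t))
    print(n,[(int(y+y0),int(u[v==y].min()+x0),int(u[v==y].max()+x0)) for y in np.unique(v)])
cop("scene",d["image"],264,200,278,222,22);cop("wrist",w["image"],235,165,275,215,40)
print("ring",proj(w,[640.9,92,64]),proj(d,[640.9,92,64]))
a=cv2.resize(d["image"][175:230,235:305,::-1],None,fx=5.4,fy=5.4,interpolation=2);b=cv2.resize(w["image"][150:230,205:305,::-1],(371,297),interpolation=2)
cv2.imwrite("pics/m6.png",np.hstack([a,b]))
E
```

```text
t 9.7
tool_pos [643.479  92.864 178.022]
tool_rot [0.    0.914 0.406 0.   ]
wrist_force [-0.342  0.495 -0.229]
grip_width 0.251
grasp_force 50.629
joint_positions [ 0.099  0.464 -0.397  1.628  0.197  1.088 -1.086]
scene [(204, 270, 273), (205, 269, 273), (206, 269, 273), (207, 269, 273), (208, 269, 273), (209, 268, 273), (210, 269, 273), (211, 269, 272)]
wrist [(189, 248, 255), (190, 246, 256), (191, 245, 257), (192, 244, 258), (193, 244, 259), (194, 243, 259), (195, 243, 260), (196, 243, 260), (197, 243, 260)]
ring [[250.62133013 193.47906182]] [[270.58178215 212.41524688]]
```

View pics/m6.png

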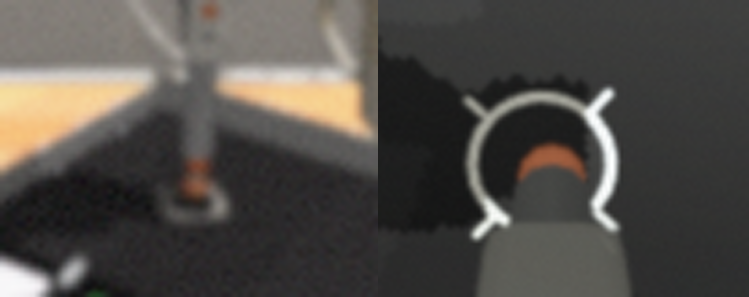

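The foot sits inside the ring, about 2 mm off its centre and about 6 mm up. In the wrist crop the ring centre is at (542,163) and the foot's front edge at (552,145).

jog_arm(
  deltas=[
    {"fingers": 0, "x": -0.5, "y": 2.2, "z": -2, "wx": 0, "wy": 0, "wz": 0},
    {"fingers": 0, "x": 0, "y": 0, "z": -2, "wx": 0, "wy": 0, "wz": 0},
    {"fingers": 0, "x": 0, "y": 0, "z": 0, "wx": 0, "wy": 0, "wz": 0},
    {"fingers": 0, "x": 0, "y": 0, "z": 0, "wx": 0, "wy": 0, "wz": 0},
  ],
)

```text
t: 10.1
tool_pos: [642.6, 95.0, 173.6]
tool_rot: [-0.0, 0.914, 0.406, -0.0]
wrist_force: [-0.5, -0.7, -2.4]
grip_width: 0.256
grasp_force: 50.6
```

jog_arm(
  deltas=[
    {"fingers": 0, "x": 0, "y": 0, "z": -2, "wx": 0, "wy": 0, "wz": 0},
    {"fingers": 0, "x": 0, "y": 0, "z": 0, "wx": 0, "wy": 0, "wz": 0},
    {"fingers": 0, "x": 0, "y": 0, "z": 0, "wx": 0, "wy": 0, "wz": 0},
  ],
)

```text
t: 10.4
tool_pos: [642.6, 95.0, 171.5]
tool_rot: [-0.0, 0.914, 0.406, -0.0]
wrist_force: [-0.2, -0.3, -1.7]
grip_width: 0.251
grasp_force: 50.6
```

jog_arm(
  deltas=[
    {"fingers": 0, "x": 0, "y": 0, "z": -1.5, "wx": 0, "wy": 0, "wz": 0},
    {"fingers": 0, "x": 0, "y": 0, "z": 0, "wx": 0, "wy": 0, "wz": 0},
    {"fingers": 0, "x": 0, "y": 0, "z": 0, "wx": 0, "wy": 0, "wz": 0},
  ],
)

```text
t: 10.7
tool_pos: [642.6, 95.0, 170.1]
tool_rot: [-0.0, 0.914, 0.406, -0.0]
wrist_force: [-0.2, -0.1, -0.7]
grip_width: 0.251
grasp_force: 50.6
```

jog_arm(
  deltas=[
    {"fingers": 0, "x": 0, "y": 0, "z": -1.5, "wx": 0, "wy": 0, "wz": 0},
    {"fingers": 0, "x": 0, "y": 0, "z": 0, "wx": 0, "wy": 0, "wz": 0},
    {"fingers": 0, "x": 0, "y": 0, "z": 0, "wx": 0, "wy": 0, "wz": 0},
  ],
)

```text
t: 11.0
tool_pos: [642.9, 95.1, 169.1]
tool_rot: [0.0, 0.914, 0.406, 0.0]
wrist_force: [0.3, 1.0, -0.4]
grip_width: 0.25
grasp_force: 51.0
```

jog_arm(
  deltas=[
    {"fingers": 0, "x": 0, "y": 0, "z": -1.5, "wx": 0, "wy": 0, "wz": 0},
    {"fingers": 0, "x": 0, "y": 0, "z": 0, "wx": 0, "wy": 0, "wz": 0},
    {"fingers": 0, "x": 0, "y": 0, "z": 0, "wx": 0, "wy": 0, "wz": 0},
  ],
)

```text
t: 11.3
tool_pos: [643.0, 95.1, 167.5]
tool_rot: [0.0, 0.914, 0.406, 0.0]
wrist_force: [0.5, 0.9, 1.7]
grip_width: 0.249
grasp_force: 51.1
```

```bash
python3 - <<'E'
from h import *
f=[]
for _ in range(6):
    ctrl.get_image("scene"); f.append(ctrl.read_state()["wrist_force"][2])
print(np.round(f,2),np.mean(f)); st()
E
```

```text
[0.62 0.8  0.96 1.68 1.01 0.86] 0.988168558211694
t 11.6
tool_pos [642.929  95.095 167.344]
tool_rot [0.    0.914 0.406 0.   ]
wrist_force [ 0.317 -1.206  0.857]
grip_width 0.254
grasp_force 51.083
joint_positions [ 0.094  0.475 -0.395  1.637  0.202  1.07  -1.093]
```

jog_arm(
  deltas=[
    {"fingers": 0, "x": 0, "y": 0, "z": -1.5, "wx": 0, "wy": 0, "wz": 0},
    {"fingers": 0, "x": 0, "y": 0, "z": -1.2, "wx": 0, "wy": 0, "wz": 0},
    {"fingers": 0, "x": 0, "y": 0, "z": 0, "wx": 0, "wy": 0, "wz": 0},
    {"fingers": 0, "x": 0, "y": 0, "z": 0, "wx": 0, "wy": 0, "wz": 0},
  ],
)

```text
t: 12.0
tool_pos: [643.0, 95.1, 164.8]
tool_rot: [0.0, 0.914, 0.406, 0.0]
wrist_force: [-0.1, -0.7, 2.1]
grip_width: 0.252
grasp_force: 51.3
```

```bash
python3 - <<'E'
from h import *
f=[]
for _ in range(8):
    d=grab("scene"); f.append(ctrl.read_state()["wrist_force"][2])
w=grab("wrist");print(np.round(f,2),np.mean(f)); st()
def cop(n,im,x0,y0,x1,y1,t):
    i=im[y0:y1,x0:x1].astype(int);v,u=np.nonzero((i[:,:,0]-i[:,:,2]>t))
    print(n,[(int(y+y0),int(u[v==y].min()+x0),int(u[v==y].max()+x0)) for y in np.unique(v)])
cop("scene",d["image"],264,200,278,222,22);cop("wrist",w["image"],235,165,275,215,40)
a=cv2.resize(d["image"][175:230,235:305,::-1],None,fx=5.4,fy=5.4,interpolation=2);b=cv2.resize(w["image"][150:230,205:305,::-1],(371,297),interpolation=2)
cv2.imwrite("pics/m7.png",np.hstack([a,b]))
E
```

```text
[2.72 3.25 2.64 2.17 2.59 2.81 3.4  2.79] 2.796821574818317
t 12.45
tool_pos [642.883  95.071 164.583]
tool_rot [0.    0.914 0.406 0.   ]
wrist_force [1.315 0.368 2.462]
grip_width 0.251
grasp_force 51.291
joint_positions [ 0.093  0.477 -0.395  1.639  0.203  1.065 -1.094]
scene [(209, 269, 271), (210, 268, 272), (211, 268, 272), (212, 268, 272), (213, 269, 272)]
wrist [(190, 250, 253), (191, 247, 256), (192, 246, 257), (193, 245, 258), (194, 244, 259), (195, 243, 259), (196, 243, 260), (197, 243, 243)]
```

View pics/m7.png

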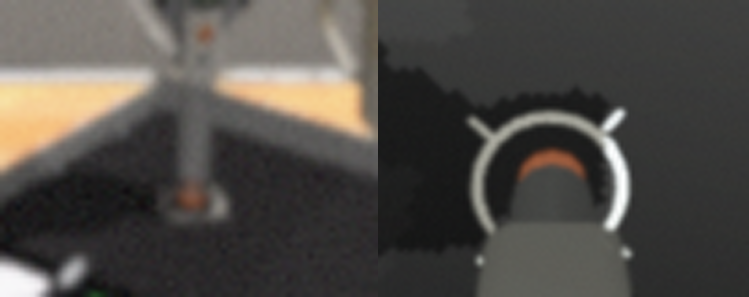

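The foot is centred in the ring (wrist crop: ring centre (550,187), foot centre about (551,184)). The net push is about 4.2 N, so the spring should be in about 5 mm. I'll hold, then hand in.

jog_arm(
  deltas=[
    {"fingers": 0, "x": 0, "y": 0, "z": 0, "wx": 0, "wy": 0, "wz": 0},
    {"fingers": 0, "x": 0, "y": 0, "z": 0, "wx": 0, "wy": 0, "wz": 0},
    {"fingers": 0, "x": 0, "y": 0, "z": 0, "wx": 0, "wy": 0, "wz": 0},
    {"fingers": 0, "x": 0, "y": 0, "z": 0, "wx": 0, "wy": 0, "wz": 0},
    {"fingers": 0, "x": 0, "y": 0, "z": 0, "wx": 0, "wy": 0, "wz": 0},
  ],
)

```text
t: 12.95
tool_pos: [642.9, 95.1, 164.5]
tool_rot: [0.0, 0.914, 0.406, 0.0]
wrist_force: [1.4, 0.1, 3.2]
grip_width: 0.252
grasp_force: 51.3
```

jog_arm(
  deltas=[
    {"fingers": 0, "x": 0, "y": 0, "z": 0, "wx": 0, "wy": 0, "wz": 0},
    {"fingers": 0, "x": 0, "y": 0, "z": 0, "wx": 0, "wy": 0, "wz": 0},
    {"fingers": 0, "x": 0, "y": 0, "z": 0, "wx": 0, "wy": 0, "wz": 0},
    {"fingers": 0, "x": 0, "y": 0, "z": 0, "wx": 0, "wy": 0, "wz": 0},
    {"fingers": 0, "x": 0, "y": 0, "z": 0, "wx": 0, "wy": 0, "wz": 0},
  ],
)

```text
t: 13.45
tool_pos: [642.9, 95.0, 164.5]
tool_rot: [0.0, 0.914, 0.406, 0.0]
wrist_force: [1.1, -0.3, 3.4]
grip_width: 0.25
grasp_force: 51.3
```

jog_arm(
  deltas=[
    {"fingers": 0, "x": 0, "y": 0, "z": 0, "wx": 0, "wy": 0, "wz": 0},
    {"fingers": 0, "x": 0, "y": 0, "z": 0, "wx": 0, "wy": 0, "wz": 0},
    {"fingers": 0, "x": 0, "y": 0, "z": 0, "wx": 0, "wy": 0, "wz": 0},
    {"fingers": 0, "x": 0, "y": 0, "z": 0, "wx": 0, "wy": 0, "wz": 0},
    {"fingers": 0, "x": 0, "y": 0, "z": 0, "wx": 0, "wy": 0, "wz": 0},
  ],
)

```text
t: 13.95
tool_pos: [642.8, 95.1, 164.5]
tool_rot: [-0.0, 0.914, 0.406, 0.0]
wrist_force: [1.2, 0.7, 2.0]
grip_width: 0.251
grasp_force: 51.3
```

```bash
python3 -c "
from h import *
st();print(ctrl.sign_off())"
```

```text
t 13.95
tool_pos [642.817  95.062 164.515]
tool_rot [-0.     0.914  0.406  0.   ]
wrist_force [1.24  0.705 1.994]
grip_width 0.251
grasp_force 51.292
joint_positions [ 0.093  0.478 -0.395  1.64   0.203  1.065 -1.094]
the job is handed in; nothing more can be done
None
```

Job handed in at t = 14 s (no verdict was returned): the knob pointer is on the green mark, and the arm is holding the thermometer upright and still, foot within about 1 mm of the ring's centre, pressed with about 4 N (about 5 mm of spring, estimated from the wrist force).

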